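Flip the mirrored tray stop

ROBOT

A 6-joint arm with a two-finger parallel gripper is mounted at the origin on a cart in front of the work surface, level with it; the furniture and walls round the work are solid. World frame = base frame: x ahead of the robot, y to its left, z up, the work surface at z = 0. Lengths are in mm, angles in degrees, forces in N, time in s.
With the tool pointing down it reaches from about 325 to 925 mm from the base axis. Payload 3.1 kg.
Tool frame: the origin (TCP) lies at the very end of the fingers, on their centre line; the grasp point (between the pads) lies 19 mm behind it (grip_point_offset is the distance from the TCP to the grasp point, in mm); z points along the fingers, y is the direction in which the jaws open and shut (so a half turn about z gives the same grasp; the last joint's range is limited). The gripper opens to 85 mm and grips with 20 to 120 N. Pads are 22 mm wide; open, the fingers measure 114 mm over their backs; the gripper's body (76 mm by 85 mm) begins 54 mm behind the grasp point. The pads swing forward as they close: fully open they stand 13 mm farther back than shut.
Start: joints at [-74.095, 12.427, 92.441, -0, 75.132, -6.429], TCP at [237.524, -578.119, 231.3] pointing down, gripper open.
Joint ranges: [-157.48, 157.48], [-44.54, 120.13], [17.64, 146.25], [-64.5, 244.5], [7.68, 150.69], [-147.95, 147.95]. Speed limits (degrees/s): [159.86, 159.86, 180, 180, 180, 180].

INTERFACE

Orientations are given as a 3x3 rotation matrix whose columns are the frame's x, y, z axes.
In Python, from station import * gives the robot as it stands.
- The arm moves only by the tool carry_out, never from a script. Its argument "moves" is a list of rows, each an object of numbers: "hand": the finger opening in cm, from 0 to 8.54; "tx", "ty", "tz": the shift along the tool's x, y, z in cm; "roll": the turn about the tool's z in degrees. A call has 1 to 8 rows; each row is the pose to reach, as a shift and turn from the pose commanded when the call began, along the tool's axes at that moment; what a row does not reach only later rows make up. A row lasts 1/12 s, in which the tool goes at most 41.7 mm and 7.16 degrees, less where a joint would pass 70% of its speed; a pose out of reach is approached as far as the arm can. A call with a gripper value outside its range is refused whole. The fingers move at their own pace and stop on an object; "squeeze" is the grip in N (left out, the last holds). Time passes only in rows, so rows that repeat a pose let the fingers close. It gives the time, the measured TCP pose, the force and the opening at its end, in the units of the state.
- read_state(): the state, without advancing time (a new reading comes with each control period).
- read_camera(name): name is "side" or "top"; returns a dict with "frame" (480x640x3 uint8, red, green, blue), "fx", "fy", "cx", "cy" (pixels), "D" ([k1, k2, p1, p2, k3] as OpenCV has them; the pictures are not rectified), "R" (3x3) and "t" (3): a world point X has camera coordinates R X + t. Camera axes: x right, y down, z forward; pixel columns grow to the right and rows downward; lengths in mm; the calibration is good to about 2 mm. A picture is of the moment at which its call begins. There is no depth.
- sign_off(): hands the job in, once; it reports no verdict.
The state is a dict: "time_s": time; "joints": joint angles; "dq": joint speeds; "tau": joint torques, N m; "ee_pos": TCP position; "orientation": TCP orientation; "wrist_force": force on the tool from outside, world axes, zero at the start; "torque": the same for the moment, N m; "opening": opening from 0.0 (shut) to 1.0 (fully open).
Only numpy, scipy, OpenCV 4.12 (cv2) and the standard library are available. Lean on these libraries where they do the work, as an engineer would, in place of code of your own. Each camera call takes 0.05 s, during which the arm holds its last target.

TASK

Three blue L-shaped flip stops stand on the packing table, each on its own hinge and turned any which way, and for the next run of trays all three must read as a true letter L from above: standing at the foot end and looking along the long stem, the short foot with the black grip bar points to the right. One lies mirrored: flip it over on its hinge so that it lies flat on the other side and let it go. Leave the two that are already right lying down as they are.

Things in the scene. Friction and masses are not known exactly. Their poses are not given: they have to be found in the camera images.
- stop_a: Blue L-shaped flip stop, one of three alike, 10 mm thick. Origin on its hinge pin, 24 mm above the table; own x along the pin (level), stem 130 x 20 mm on it, x -56 to 74 mm. Foot 22 mm wide at the x = -45 mm end towards own -y, ending in a black round grip bar parallel to x, 14 mm thick, 26 mm long, centre (-45, -58, 0) mm. Own z up: true L; down: mirrored.
- stop_b: Alike, see stop_a: bar centre at own (-45, -58, 0) mm. A stop swings half a turn about the pin, over the top, and rests level on either side, its bar then 24 mm above the table, free at both ends and below. About 80 g, light hinge; past upright it falls over by itself. True L: standing at the foot end and looking along the stem, the foot points right.
- stop_c: Alike, see stop_a: bar centre at own (-45, -58, 0) mm; own z up: true L, down: mirrored. Each stop hangs in its own heavy steel base fixed to the table: 154 x 40 mm under the stem, 8 mm thick, with 35 mm high cheeks at the pin's ends (own x = -65 and 83 mm). Base and stop look the same from both sides.

How it is judged (in metres and radians):
At the end, for the whole second after the job is handed in: All three stops lie flat (within 0.2 rad) as a true letter L seen from above, at rest (angle between each of stop_a, stop_b, stop_c's own z axis and vertical below 0.2 rad and angular speed of stop_c below 0.1 rad/s); the robot touches nothing.
It fails at once if a stop that already lay right was lifted by more than 0.4 rad (angle between any of stop_a, stop_b's own z axis and vertical above 0.4 rad).
It also fails if it takes over 35 s, if anything falls off the work surface, if the arm or the gripper's body presses on something with over 40 N, if the wrist force passes 120 N, or if a joint passes its speed limit or range.

## Working session

There is one attempt and no reset: what is moved stays moved. The work goes in short steps, Python scripts to look and compute and a tool call to move; the robot and the scene stay as the last step left them, time stands still between calls to the robot, and variables do not carry over. Pictures are saved under pics/ and viewed, and the job is handed in when it is done.

Besides the shell and the picture viewer there is one more tool, called as name(argument=value, ...) on one line, values as JSON. carry_out: Moves the arm, as the interface text tells. Its arguments: {"type":"object","properties":{"moves":{"type":"array"},"squeeze":{"type":"number"}},"required":["moves"]}

```bash
mkdir -p pics; ls; python3 - <<'E'
from station import *
import cv2
s=read_state();print(s)
for n in("top","side"):
    c=read_camera(n);cv2.imwrite(f"pics/{n}0.png",c["frame"][:,:,::-1]);print({k:v for k,v in c.items() if k!="frame"})
E
```

```text
pics
{'time_s': 0.0, 'joints': array([-7.40940778e+01,  1.24783992e+01,  9.25303472e+01, -6.14015126e-05,
        7.51326431e+01, -6.42769612e+00]), 'dq': array([ 0.13886116, -0.08704766,  0.10436831, -0.02020801,  0.00756204,
        0.0429992 ]), 'tau': array([-5.78524741e-04, -3.96847200e+01, -3.03852975e+01, -1.23485815e-04,
        9.75096482e-03,  3.86945217e-06]), 'ee_pos': array([ 237.29825788, -577.29667318,  229.93348449]), 'orientation': array([[ 9.24986902e-01,  3.79998386e-01, -6.77293219e-04],
       [ 3.79998890e-01, -9.24983899e-01,  2.37294450e-03],
       [ 2.75229756e-04, -2.45231325e-03, -9.99996955e-01]]), 'wrist_force': array([-0.3322749,  0.2544947, -0.3042989]), 'torque': array([-0.01464367,  0.01346849,  0.04579739]), 'opening': 1.002146971564029}
{'fx': 578.229315725554, 'fy': 578.229315725554, 'cx': 317.6529735847446, 'cy': 242.24235804235275, 'D': array([0.02769182, 0.        , 0.        , 0.        , 0.        ]), 'R': array([[-0.01327474, -0.99974436,  0.018303  ],
       [-0.99552901,  0.01150236, -0.09375336],
       [ 0.09351887, -0.01946571, -0.9954272 ]]), 't': array([-118.14643029,  537.08101204, 1082.60882548])}
{'fx': 573.1273746874093, 'fy': 573.1273746874093, 'cx': 314.51864614092165, 'cy': 247.30599743116255, 'D': array([0.00740382, 0.        , 0.        , 0.        , 0.        ]), 'R': array([[-0.95794185, -0.28695745, -0.00168396],
       [-0.158891  ,  0.53528958, -0.82958948],
       [ 0.23895829, -0.79443092, -0.55837125]]), 't': array([473.54441765, 185.07825348, 906.11960134])}
```

View pics/top0.png

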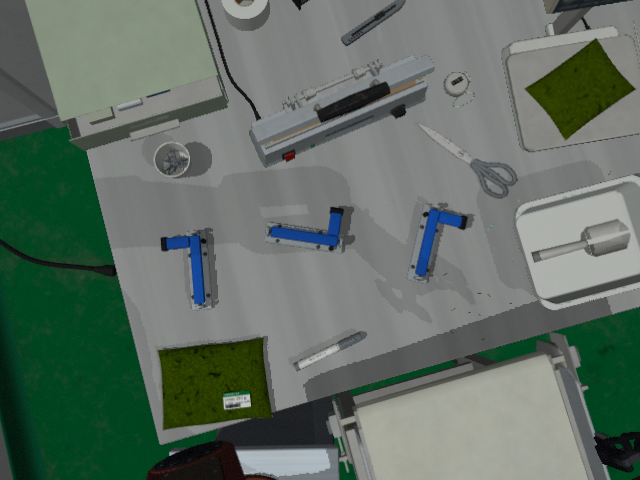

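View pics/side0.png

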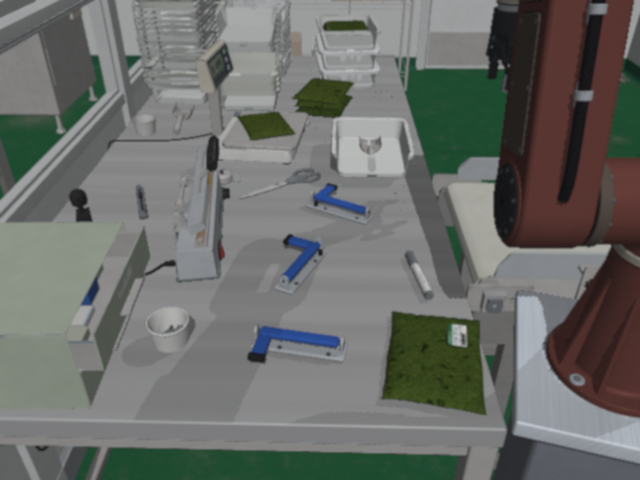

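The top picture shows three stops, with feet ending at about (165,243), (335,211) and (468,221). Looking from the foot end along the stem, the left and middle feet point right, so those are true. The right stop, with its corner at (432,212) and bar at (468,221), is mirrored. I'll measure that one.

```bash
cat > h.py <<'E'
import numpy as np,cv2
from station import *
def K(c): return np.array([[c["fx"],0,c["cx"]],[0,c["fy"],c["cy"]],[0,0,1]])
def px2w(c,uv,z):
    p=cv2.undistortPoints(np.array([[uv]],float),K(c),c["D"])[0,0]
    R=np.array(c["R"]);d=R.T@np.array([p[0],p[1],1]);o=-R.T@c["t"]
    return o+d*(z-o[2])/d[2]
def w2px(c,X):
    return cv2.projectPoints(np.atleast_2d(np.array(X,float)),cv2.Rodrigues(np.array(c["R"]))[0],np.array(c["t"]),K(c),c["D"])[0][:,0]
E
python3 - <<'E'
from h import *
from scipy.optimize import least_squares
c=read_camera("top");s=read_camera("side")
f=c["frame"].astype(int)
blue=((f[:,:,2]>f[:,:,0]+60)).astype(np.uint8)
n,l,st,ce=cv2.connectedComponentsWithStats(blue)
for i in range(1,n):
    if st[i,4]>100: print(i,st[i],ce[i],px2w(c,ce[i],29))
# fit silhouette of right stop (mirrored: z down): rasterise
i=[i for i in range(1,n) if st[i,4]>100 and 400<ce[i][0]<490 and 180<ce[i][1]<300][0]
m=(l==i).astype(np.uint8)
poly=np.array([[-56,10],[74,10],[74,-10],[-34,-10],[-34,-51],[-56,-51],[-56,-10]],float)
def pose(p,q,z):  # own->world with own z down: y flips
    a=p[2];ex=np.array([np.cos(a),np.sin(a)]);ey=np.array([np.sin(a),-np.cos(a)])
    q=np.atleast_2d(q);w=p[:2]+q[:,:1]*ex+q[:,1:2]*ey
    return np.c_[w,np.full(len(w),z)]
def ren(p):
    im=np.zeros((480,640),np.uint8);u=w2px(c,pose(p,poly,29))
    cv2.fillPoly(im,[np.round(u*16).astype(np.int32)],1,shift=4);return im
from scipy.optimize import minimize
cw=px2w(c,(432,212),29)[:2];fw=px2w(c,(420,278),29)[:2]
a=np.arctan2(*(fw-cw)[::-1]);p0=np.array([*(cw+45*np.array([np.cos(a),np.sin(a)])),a])
bl=lambda x:cv2.GaussianBlur(x.astype(float),(0,0),2)
T=bl(m)
r=minimize(lambda v:((bl(ren([v[0],v[1],v[2]/50]))-T)**2).sum(),[p0[0],p0[1],p0[2]*50],method="Nelder-Mead",options=dict(initial_simplex=[[p0[0]+d[0],p0[1]+d[1],p0[2]*50+d[2]] for d in [(0,0,0),(8,0,0),(0,8,0),(0,0,8)]]))
p=r.x.copy();p[2]/=50;print("fit",p,np.degrees(p[2]),r.fun,m.sum(),ren(p).sum())
print("bar",pose(p,[-45,-58],24),"corner",pose(p,[-45,0],24))
for nm,cc in(("top",c),("side",s)):
    g=cc["frame"][:,:,::-1].copy();
    g=cv2.resize(g,None,fx=5,fy=5,interpolation=cv2.INTER_CUBIC)
    u=w2px(cc,pose(p,poly,29))*5+2
    cv2.polylines(g,[u.astype(np.int32)],True,(0,255,255),1)
    b=w2px(cc,pose(p,[[-58,-58],[-32,-58]],24))*5+2
    cv2.line(g,tuple(b[0].astype(int).tolist()),tuple(b[1].astype(int).tolist()),(0,0,255),2)
    x,y=u.mean(0).astype(int);cv2.imwrite(f"pics/{nm}1.png",g[max(y-280,0):y+280,max(x-280,0):x+280])
np.save("p.npy",p)
E
```

```text
1 [416 209  46  67 927] [433.25134844 235.70765912] [ 545.35757681 -346.90571133   29.        ]
2 [271 213  70  33 912] [312.14254386 232.79276316] [ 553.62400136 -114.43760874   29.        ]
3 [166 236  39  68 951] [191.63512093 262.55099895] [499.3958613  114.80374432  29.        ]
fit [ 543.36272445 -336.83050363    2.87251449] 164.58295685318012 13.898573293126104 927 1018
bar [[ 571.32457377 -404.70638287   24.        ]] corner [[ 586.74346108 -348.79343343   24.        ]]
```

```bash
python3 -c "
import cv2,numpy as np
a=cv2.imread('pics/top1.png');b=cv2.imread('pics/side1.png');cv2.imwrite('pics/both1.png',cv2.resize(np.hstack([a,b]),(800,400)))"
```

```text
(no output)
```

View pics/both1.png

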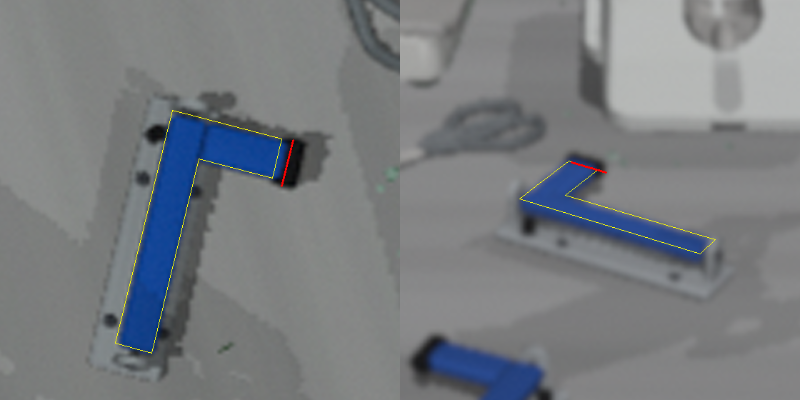

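The fit overlays well in both views, with the bar at about (571,-405,24) and the pin direction at 164.6°. I'll grip the bar by its two ends, with the jaws along the pin, so it can pivot in the pads. Then I'll carry it over the arc with the tool pointing down. First comes the approach at height.

carry_out(moves=[{"tx":3,"ty":-0.3,"roll":-5,"hand":5.5},{"tx":7,"ty":-0.6,"roll":-11,"hand":5.5},{"tx":11,"ty":-1,"roll":-17,"hand":5.5},{"tx":15,"ty":-1.3,"roll":-23,"hand":5.5},{"tx":19,"ty":-1.7,"roll":-29,"hand":5.5},{"tx":23,"ty":-2,"roll":-35,"hand":5.5},{"tx":27,"ty":-2.4,"roll":-41,"hand":5.5},{"tx":30,"ty":-2.7,"roll":-46,"hand":5.5}])

```text
$.moves[0]: bad value
```

```bash
cat >> h.py <<'E'
def delta(target,yaw=None):
    s=read_state();R=np.array(s["orientation"]);d=R.T@(np.array(target)-s["ee_pos"])
    y=np.degrees(np.arctan2(R[1,1],R[0,1]))
    print("t",s["time_s"],"pos",s["ee_pos"].round(1),"yaw_y",y.round(2),"F",s["wrist_force"].round(1),"open",round(s["opening"]*85.4,1))
    print("shift cm",(d/10).round(2),"roll",None if yaw is None else round(-(yaw-y),2))
E
python3 -c "
from h import *
delta([571.3,-404.7,100],-15.4)"
```

```text
t 0.2 pos [ 237.4 -577.6  230.4] yaw_y -67.67 F [0.2 0.2 0.2] open 85.1
shift cm [37.46 -3.29 13.06] roll -52.27
```

carry_out(moves=[{"hand":5.5,"tx":3,"ty":-0.3,"tz":0,"roll":-5},{"hand":5.5,"tx":7,"ty":-0.6,"tz":0,"roll":-11},{"hand":5.5,"tx":11,"ty":-1,"tz":0,"roll":-17},{"hand":5.5,"tx":15,"ty":-1.3,"tz":0,"roll":-23},{"hand":5.5,"tx":19,"ty":-1.7,"tz":0,"roll":-29},{"hand":5.5,"tx":23,"ty":-2,"tz":0,"roll":-35},{"hand":5.5,"tx":27,"ty":-2.4,"tz":0,"roll":-41},{"hand":5.5,"tx":30,"ty":-2.7,"tz":0,"roll":-46}])

```text
time_s: 0.87
ee_pos: [507.3, -437.0, 231.0]
orientation: [[0.363, 0.932, 0.001], [0.932, -0.363, 0.001], [0.001, 0.0, -1.0]]
wrist_force: [0.4, -0.7, 0.1]
opening: 0.644
```

```bash
python3 -c "
from h import *
delta([571.3,-404.7,100],-15.4)"
```

```text
t 0.8667 pos [ 507.3 -437.   231. ] yaw_y -21.3 F [ 0.4 -0.7  0.1] open 55.0
shift cm [ 5.32  4.78 13.11] roll -5.9
```

carry_out(moves=[{"hand":5.5,"tx":2.5,"ty":2.3,"tz":3,"roll":-3},{"hand":5.5,"tx":5.3,"ty":4.8,"tz":6,"roll":-5.9},{"hand":5.5,"tx":5.3,"ty":4.8,"tz":10,"roll":-5.9},{"hand":5.5,"tx":5.3,"ty":4.8,"tz":13.1,"roll":-5.9},{"hand":5.5,"tx":5.3,"ty":4.8,"tz":13.1,"roll":-5.9},{"hand":5.5,"tx":5.3,"ty":4.8,"tz":13.1,"roll":-5.9},{"hand":5.5,"tx":5.3,"ty":4.8,"tz":13.1,"roll":-5.9}])

```text
time_s: 1.45
ee_pos: [569.5, -408.7, 102.0]
orientation: [[0.272, 0.962, 0.002], [0.962, -0.272, -0.002], [-0.001, 0.002, -1.0]]
wrist_force: [0.3, -0.7, -0.0]
opening: 0.649
```

```bash
python3 - <<'E'
from h import *
delta([571.3,-404.7,6],-15.4)
a=[]
for n in("top","side"):
    c=read_camera(n);g=cv2.resize(c["frame"][:,:,::-1],None,fx=3,fy=3,interpolation=cv2.INTER_CUBIC)
    u=w2px(c,[571,-405,40])[0]*3;x,y=u.astype(int);a.append(g[y-250:y+250,x-200:x+200])
cv2.imwrite("pics/ap.png",np.hstack(a))
delta([571.3,-404.7,6],-15.4)
E
```

```text
t 1.45 pos [ 569.5 -408.7  102. ] yaw_y -15.79 F [ 0.3 -0.7 -0. ] open 55.4
shift cm [0.44 0.05 9.6 ] roll -0.39
t 1.55 pos [ 570.6 -410.   104.6] yaw_y -15.82 F [1.8 1.  0.6] open 54.7
shift cm [ 0.56 -0.13  9.86] roll -0.42
```

View pics/ap.png

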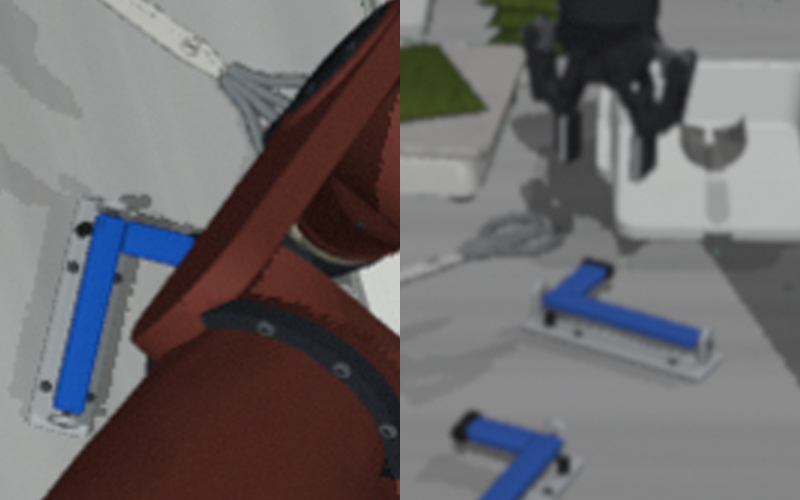

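Side view: the gripper is above and aligned with the bar at around (600,270) in the crop; the top view is partly hidden by the arm. I'll go halfway down and look again.

carry_out(moves=[{"hand":5.5,"tx":0.4,"ty":0,"tz":2,"roll":-0.4},{"hand":5.5,"tx":0.4,"ty":0,"tz":4,"roll":-0.4},{"hand":5.5,"tx":0.4,"ty":0,"tz":5.5,"roll":-0.4},{"hand":5.5,"tx":0.4,"ty":0,"tz":5.5,"roll":-0.4},{"hand":5.5,"tx":0.4,"ty":0,"tz":5.5,"roll":-0.4}])

```text
time_s: 1.97
ee_pos: [569.8, -404.1, 45.7]
orientation: [[0.266, 0.964, -0.0], [0.964, -0.266, 0.0], [0.0, -0.0, -1.0]]
wrist_force: [0.6, -0.5, 0.1]
opening: 0.645
```

```bash
cat >> h.py <<'E'
def snap(fn,X=(571,-405,30),k=5):
    c=read_camera("side");g=cv2.resize(c["frame"][:,:,::-1],None,fx=k,fy=k,interpolation=cv2.INTER_CUBIC)
    x,y=(w2px(c,X)[0]*k).astype(int);x0,y0=max(x-350,0),max(y-300,0)
    g=g[y0:y0+580,x0:x0+700].copy()
    cv2.imwrite("pics/"+fn,g)
E
python3 - <<'E'
from h import *
for i in range(3):
    delta([571.3,-404.7,6],-15.4); 
    if i<2: snap("d1.png")
E
```

```text
t 1.9667 pos [ 569.8 -404.1   45.7] yaw_y -15.4 F [ 0.6 -0.5  0.1] open 55.1
shift cm [-0.02  0.17  3.97] roll -0.0
t 2.0167 pos [ 570.5 -404.7   46.7] yaw_y -15.39 F [ 0.3  0.9 -0.8] open 54.9
shift cm [0.02 0.07 4.07] roll 0.01
t 2.0667 pos [ 571.  -404.9   47.3] yaw_y -15.39 F [0.4 0.4 0.2] open 55.0
shift cm [0.04 0.01 4.13] roll 0.01
```

View pics/d1.png

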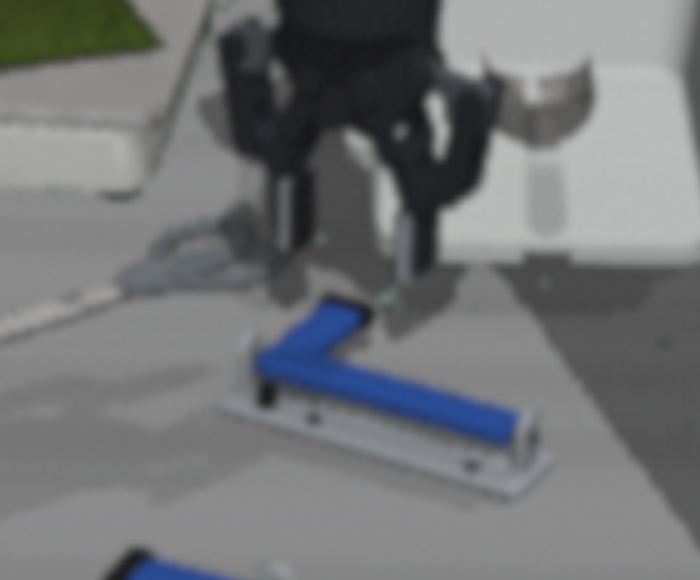

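The fingers hang over the bar, one on either side of it at about (350,310) in the crop. I'll go down and close gently.

carry_out(moves=[{"hand":5.5,"tx":0,"ty":0,"tz":1.5,"roll":0},{"hand":5.5,"tx":0,"ty":0,"tz":3,"roll":0},{"hand":5.5,"tx":0,"ty":0,"tz":4,"roll":0},{"hand":5.5,"tx":0,"ty":0,"tz":4,"roll":0},{"hand":5.5,"tx":0,"ty":0,"tz":4,"roll":0}])

```text
time_s: 2.48
ee_pos: [568.6, -402.5, 2.8]
orientation: [[0.265, 0.964, -0.003], [0.964, -0.265, 0.003], [0.002, -0.004, -1.0]]
wrist_force: [0.6, -0.5, 0.7]
opening: 0.643
```

```bash
python3 - <<'E'
from h import *
for i in range(2):
    delta([571.3,-404.7,6],-15.4); 
    snap("d2.png")
E
```

```text
t 2.4833 pos [ 568.6 -402.5    2.8] yaw_y -15.36 F [ 0.6 -0.5  0.7] open 54.9
shift cm [-0.14  0.32 -0.32] roll 0.04
t 2.5333 pos [ 569.5 -403.2    4.1] yaw_y -15.36 F [ 1.2 -0.3  0.4] open 55.0
shift cm [-0.1   0.21 -0.19] roll 0.04
```

View pics/d2.png

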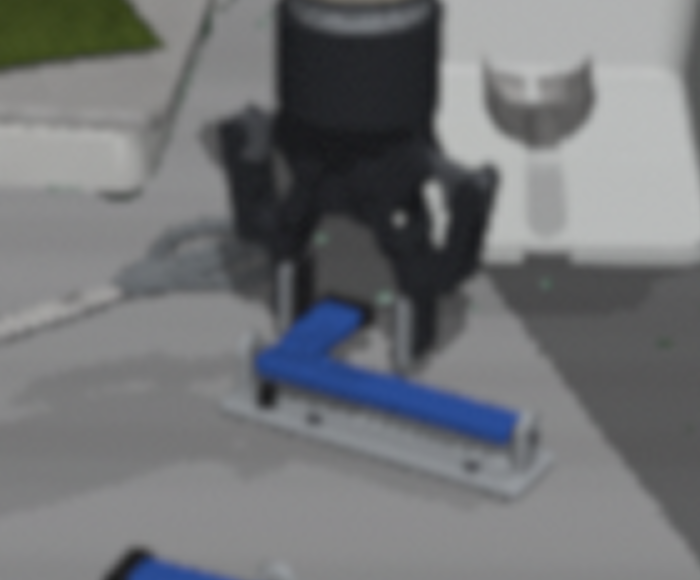

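carry_out(moves=[{"hand":4,"tx":0,"ty":0,"tz":0,"roll":0},{"hand":3.2,"tx":0,"ty":0,"tz":0,"roll":0},{"hand":2.8,"tx":0,"ty":0,"tz":0,"roll":0},{"hand":2.4,"tx":0,"ty":0,"tz":0,"roll":0},{"hand":2.0,"tx":0,"ty":0,"tz":0,"roll":0},{"hand":2.0,"tx":0,"ty":0,"tz":0,"roll":0}], squeeze=25)

```text
time_s: 3.08
ee_pos: [574.1, -405.5, 7.8]
orientation: [[0.265, 0.964, 0.009], [0.964, -0.265, -0.005], [-0.002, 0.01, -1.0]]
wrist_force: [6.6, -1.5, -0.9]
opening: 0.298
```

```bash
python3 - <<'E'
from h import *
for i in range(2):
    delta([571.3,-404.7,6],-15.4); 
    snap("d3.png")
E
```

```text
t 3.0833 pos [ 574.1 -405.5    7.8] yaw_y -15.36 F [ 6.6 -1.5 -0.9] open 25.5
shift cm [ 0.   -0.29  0.17] roll 0.04
t 3.1333 pos [ 574.1 -405.5    7.8] yaw_y -15.36 F [ 5.4 -0.9 -0.6] open 25.6
shift cm [-0.   -0.29  0.17] roll 0.04
```

View pics/d3.png

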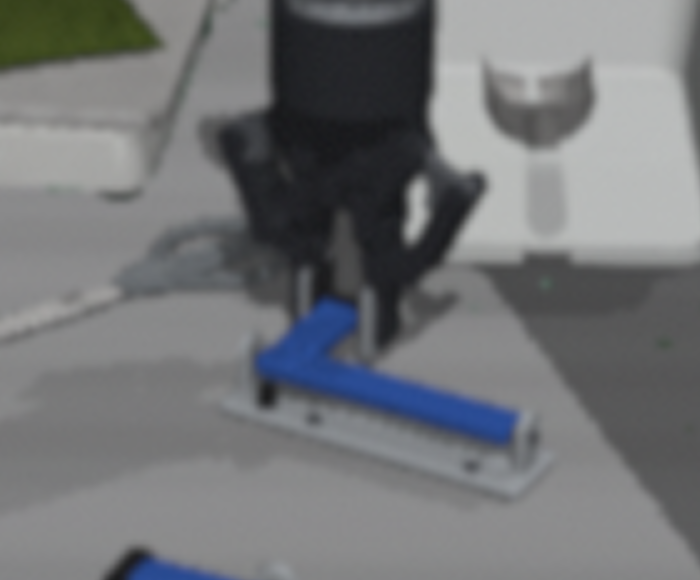

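The grip holds at 25.5 mm opening, and the bar is 26 mm long. Contact moved the TCP about 4 mm in tool y, which I'll take up with ty. Now the first part of the arc.

carry_out(moves=[{"hand":2,"tx":0.03,"ty":0.3,"tz":-0.61,"roll":0},{"hand":2,"tx":0.13,"ty":0.3,"tz":-1.21,"roll":0},{"hand":2,"tx":0.28,"ty":0.3,"tz":-1.79,"roll":0},{"hand":2,"tx":0.5,"ty":0.3,"tz":-2.36,"roll":0},{"hand":2,"tx":0.78,"ty":0.3,"tz":-2.9,"roll":0},{"hand":2,"tx":1.11,"ty":0.3,"tz":-3.41,"roll":0},{"hand":2,"tx":1.49,"ty":0.3,"tz":-3.88,"roll":0},{"hand":2,"tx":1.92,"ty":0.3,"tz":-4.31,"roll":0}])

```text
time_s: 3.85
ee_pos: [578.9, -386.6, 49.7]
orientation: [[0.265, 0.964, 0.002], [0.964, -0.265, -0.002], [-0.001, 0.003, -1.0]]
wrist_force: [4.3, -2.9, -4.0]
opening: 0.297
```

```bash
python3 - <<'E'
from h import *
for i in range(2):
    delta([571.3,-404.7,6],-15.4); 
    snap("e1.png")
E
```

```text
t 3.85 pos [ 578.9 -386.6   49.7] yaw_y -15.37 F [ 4.3 -2.9 -4. ] open 25.4
shift cm [-1.94 -0.27  4.38] roll 0.03
t 3.9 pos [ 579.2 -385.8   50.5] yaw_y -15.34 F [ 3.8 -1.6 -2.3] open 25.4
shift cm [-2.03 -0.28  4.45] roll 0.06
```

View pics/e1.png

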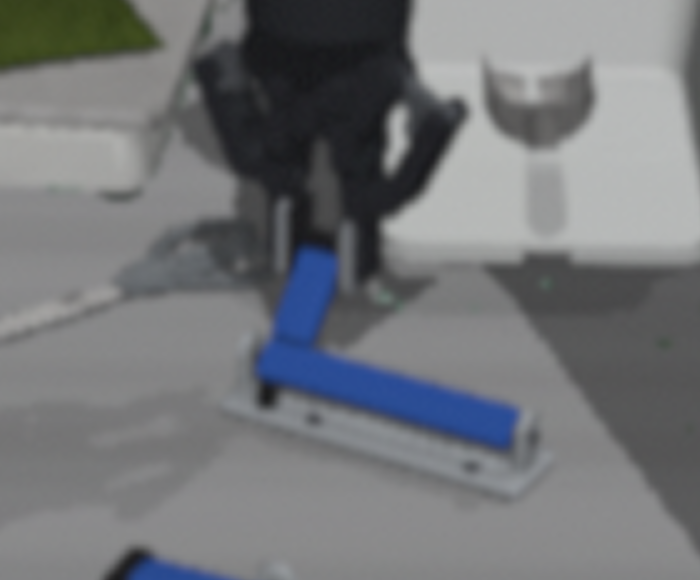

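carry_out(moves=[{"hand":2,"tx":0.47,"ty":0.1,"tz":-0.38,"roll":0},{"hand":2,"tx":0.98,"ty":0.1,"tz":-0.71,"roll":0},{"hand":2,"tx":1.52,"ty":0.1,"tz":-0.99,"roll":0},{"hand":2,"tx":2.09,"ty":0.1,"tz":-1.21,"roll":0},{"hand":2,"tx":2.67,"ty":0.1,"tz":-1.36,"roll":0},{"hand":2,"tx":3.27,"ty":0.1,"tz":-1.46,"roll":0},{"hand":2,"tx":3.88,"ty":0.1,"tz":-1.49,"roll":0},{"hand":2,"tx":4.49,"ty":0.1,"tz":-1.46,"roll":0}])

```text
time_s: 4.62
ee_pos: [590.7, -342.4, 63.9]
orientation: [[0.265, 0.964, -0.001], [0.964, -0.265, 0.0], [-0.0, -0.001, -1.0]]
wrist_force: [-2.1, -2.9, 4.6]
opening: 0.297
```

```bash
python3 - <<'E'
from h import *
for i in range(2):
    delta([571.3,-404.7,6],-15.4); 
    snap("e2.png")
E
```

```text
t 4.6167 pos [ 590.7 -342.4   63.9] yaw_y -15.37 F [-2.1 -2.9  4.6] open 25.3
shift cm [-6.52 -0.22  5.79] roll 0.03
t 4.6667 pos [ 591.1 -340.9   63.7] yaw_y -15.33 F [-2.2 -1.3  6.8] open 25.5
shift cm [-6.69 -0.22  5.76] roll 0.07
```

View pics/e2.png

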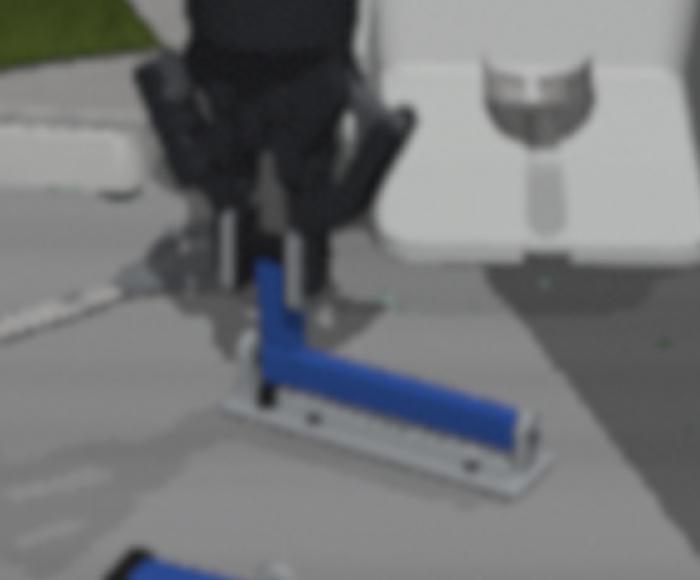

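carry_out(moves=[{"hand":2,"tx":0.6,"ty":0,"tz":0.1,"roll":0},{"hand":2,"tx":1.19,"ty":0,"tz":0.25,"roll":0},{"hand":2,"tx":1.75,"ty":0,"tz":0.47,"roll":0},{"hand":2,"tx":2.29,"ty":0,"tz":0.75,"roll":0},{"hand":2,"tx":2.8,"ty":0,"tz":1.08,"roll":0},{"hand":2,"tx":3.27,"ty":0,"tz":1.46,"roll":0},{"hand":2,"tx":3.7,"ty":0,"tz":1.89,"roll":0},{"hand":2,"tx":4.09,"ty":0,"tz":2.36,"roll":0}])

```text
time_s: 5.38
ee_pos: [601.6, -300.5, 39.4]
orientation: [[0.265, 0.964, -0.001], [0.964, -0.265, 0.004], [0.004, -0.003, -1.0]]
wrist_force: [-0.7, 1.9, 4.9]
opening: 0.294
```

```bash
python3 - <<'E'
from h import *
for i in range(2):
    delta([602.2,-292.9,8],-15.4); 
    snap("e3.png")
E
```

```text
t 5.3833 pos [ 601.6 -300.5   39.4] yaw_y -15.37 F [-0.7  1.9  4.9] open 25.1
shift cm [ 0.74 -0.13  3.14] roll 0.03
t 5.4333 pos [ 601.7 -299.6   38.2] yaw_y -15.35 F [1.  2.2 4.8] open 25.4
shift cm [ 0.65 -0.13  3.02] roll 0.05
```

View pics/e3.png

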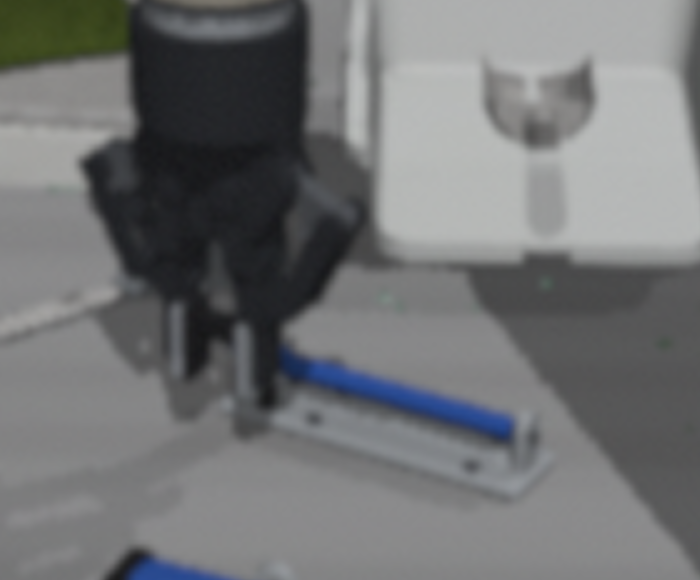

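carry_out(moves=[{"hand":2,"tx":0.33,"ty":0,"tz":0.51,"roll":0},{"hand":2,"tx":0.61,"ty":0,"tz":1.05,"roll":0},{"hand":2,"tx":0.82,"ty":0,"tz":1.62,"roll":0},{"hand":2,"tx":0.98,"ty":0,"tz":2.2,"roll":0},{"hand":2,"tx":1.06,"ty":0,"tz":2.6,"roll":0},{"hand":2,"tx":1.08,"ty":0,"tz":2.9,"roll":0},{"hand":2,"tx":1.08,"ty":0,"tz":3.0,"roll":0}])

```text
time_s: 6.07
ee_pos: [604.3, -290.0, 8.6]
orientation: [[0.265, 0.964, -0.002], [0.964, -0.265, 0.005], [0.005, -0.003, -1.0]]
wrist_force: [1.2, 6.1, 5.3]
opening: 0.294
```

```bash
python3 - <<'E'
from h import *
for i in range(2):
    delta([602.2,-292.9,8],-15.4); 
    snap("e4.png")
E
```

```text
t 6.0667 pos [ 604.3 -290.     8.6] yaw_y -15.38 F [1.2 6.1 5.3] open 25.1
shift cm [-0.33 -0.13  0.05] roll 0.02
t 6.1167 pos [ 604.3 -290.     8.5] yaw_y -15.38 F [0.3 6.9 5. ] open 25.4
shift cm [-0.33 -0.12  0.05] roll 0.02
```

View pics/e4.png

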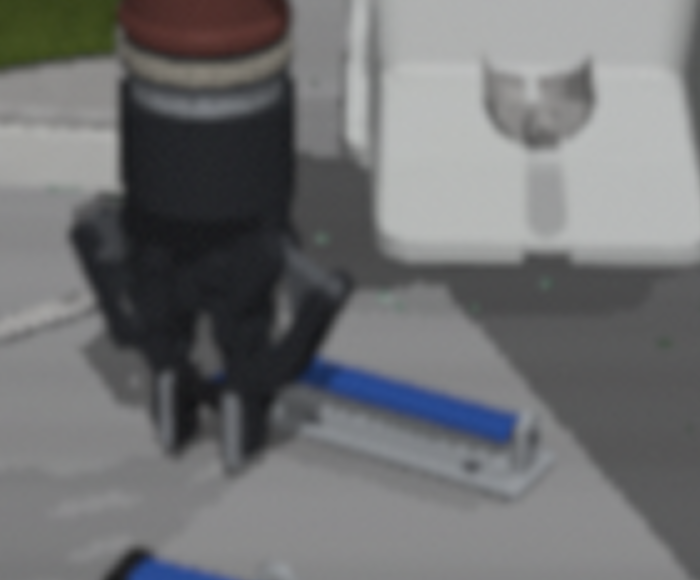

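The TCP is back at about the gripping height, so the stop lies level on the other side. I'll open the fingers and check before lifting.

carry_out(moves=[{"hand":3.2,"tx":-0.1,"ty":0,"tz":0.0,"roll":0},{"hand":4,"tx":-0.2,"ty":-0.1,"tz":0,"roll":0},{"hand":5,"tx":-0.2,"ty":-0.1,"tz":0,"roll":0},{"hand":5.5,"tx":-0.2,"ty":-0.1,"tz":0,"roll":0},{"hand":5.5,"tx":-0.2,"ty":-0.1,"tz":0,"roll":0},{"hand":5.5,"tx":-0.2,"ty":-0.1,"tz":0,"roll":0}])

```text
time_s: 6.67
ee_pos: [602.8, -295.0, 9.2]
orientation: [[0.265, 0.964, -0.0], [0.964, -0.265, 0.0], [0.0, -0.0, -1.0]]
wrist_force: [0.4, 0.8, 0.1]
opening: 0.644
```

```bash
python3 - <<'E'
from h import *
for i in range(2):
    delta([602.2,-292.9,8],-15.4); 
    snap("e5.png")
E
```

```text
t 6.6667 pos [ 602.8 -295.     9.2] yaw_y -15.39 F [0.4 0.8 0.1] open 55.0
shift cm [ 0.19 -0.12  0.12] roll 0.01
t 6.7167 pos [ 602.9 -295.     9.3] yaw_y -15.38 F [-1.3 -0.6 -0.8] open 55.1
shift cm [ 0.19 -0.13  0.13] roll 0.02
```

View pics/e5.png

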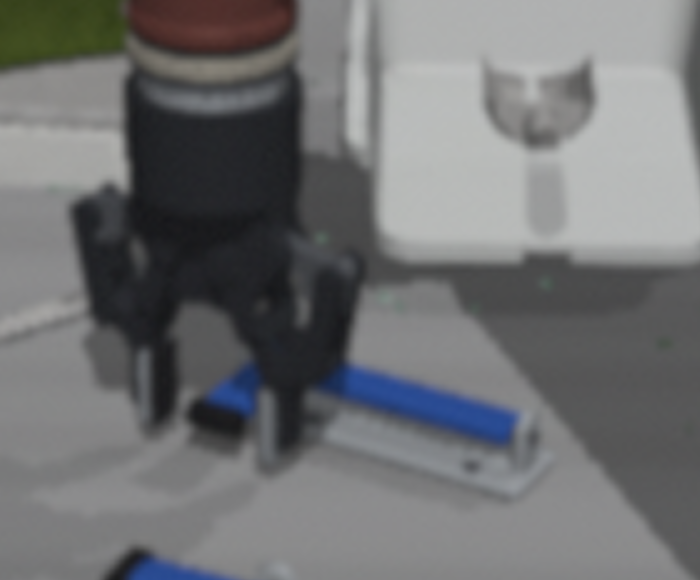

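The bar is free between the open fingers, with its left end at about (200,415) in the crop, and the contact force is near zero. I'll lift straight up, then move back the way I came so the top camera can see.

carry_out(moves=[{"hand":5.5,"tx":0,"ty":0,"tz":-2,"roll":0},{"hand":5.5,"tx":0,"ty":0,"tz":-4.5,"roll":0},{"hand":5.5,"tx":0,"ty":0,"tz":-8,"roll":0},{"hand":5.5,"tx":0,"ty":0,"tz":-12,"roll":0},{"hand":5.5,"tx":0,"ty":0,"tz":-16,"roll":0},{"hand":5.5,"tx":0,"ty":0,"tz":-20,"roll":0},{"hand":5.5,"tx":-2,"ty":0,"tz":-22,"roll":0},{"hand":5.5,"tx":-4,"ty":0,"tz":-22,"roll":0}])

```text
time_s: 7.43
ee_pos: [596.4, -335.3, 238.9]
orientation: [[0.263, 0.965, 0.012], [0.965, -0.263, -0.008], [-0.005, 0.014, -1.0]]
wrist_force: [0.1, -0.6, 0.5]
opening: 0.647
```

carry_out(moves=[{"hand":5.5,"tx":-3,"ty":-3,"tz":0,"roll":5},{"hand":5.5,"tx":-6,"ty":-6,"tz":0,"roll":10},{"hand":5.5,"tx":-9,"ty":-8,"tz":0,"roll":15},{"hand":5.5,"tx":-12,"ty":-10,"tz":0,"roll":20},{"hand":5.5,"tx":-15,"ty":-12,"tz":0,"roll":25},{"hand":5.5,"tx":-18,"ty":-14,"tz":0,"roll":30},{"hand":5.5,"tx":-21,"ty":-16,"tz":0,"roll":35},{"hand":5.5,"tx":-23,"ty":-18,"tz":0,"roll":40}])

```text
time_s: 8.1
ee_pos: [355.9, -509.6, 229.7]
orientation: [[0.826, 0.564, -0.0], [0.564, -0.826, -0.002], [-0.001, 0.001, -1.0]]
wrist_force: [-0.4, -1.1, 0.8]
opening: 0.645
```

```bash
python3 - <<'E'
from h import *
import cv2
delta([0,0,0])
for n in("top","side"):
    c=read_camera(n);cv2.imwrite(f"pics/{n}9.png",c["frame"][:,:,::-1])
E
```

```text
t 8.1 pos [ 355.9 -509.6  229.7] yaw_y -55.69 F [-0.4 -1.1  0.8] open 55.1
shift cm [ -0.65 -62.19  22.89] roll None
```

View pics/top9.png

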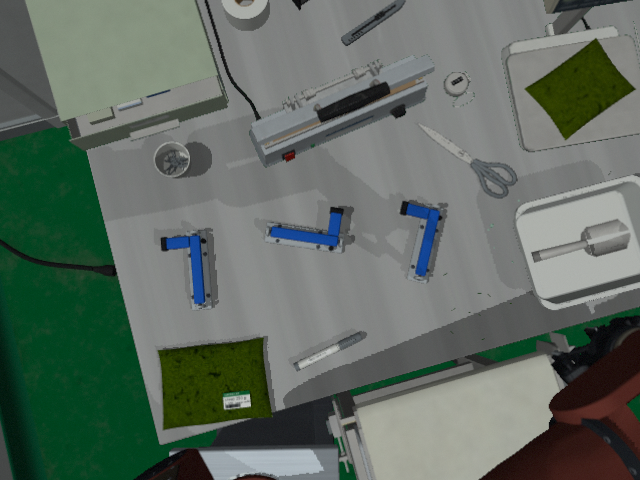

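View pics/side9.png

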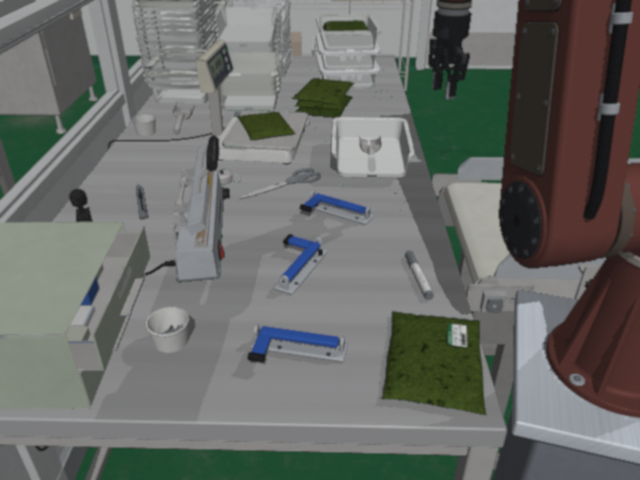

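The right stop now has its bar at (405,208) in the top view, pointing left, so it is a true L. The other two are unchanged and the gripper is well clear. One numerical check that it lies flat, letting the arm settle, then I'll hand in.

carry_out(moves=[{"hand":5.5,"tx":0,"ty":0,"tz":0,"roll":0},{"hand":5.5,"tx":0,"ty":0,"tz":0,"roll":0},{"hand":5.5,"tx":0,"ty":0,"tz":0,"roll":0}])

```text
time_s: 8.45
ee_pos: [358.9, -506.7, 229.4]
orientation: [[0.822, 0.57, 0.0], [0.57, -0.822, 0.0], [0.0, -0.0, -1.0]]
wrist_force: [0.6, 0.5, 0.4]
opening: 0.646
```

```bash
python3 - <<'E'
from h import *
p=np.load("p.npy");a=p[2];ex=np.array([np.cos(a),np.sin(a)]);ey=np.array([-np.sin(a),np.cos(a)])
poly=np.array([[-56,10],[74,10],[74,-10],[-34,-10],[-34,-51],[-56,-51]],float)
for n in("top","side"):
    c=read_camera(n);f=c["frame"].astype(int);m=(f[:,:,2]>f[:,:,0]+60)
    for t in (0,.2,.4):
        q=np.array([[*(p[:2]+x*ex+(y*np.cos(t)-5*0)*ey),29-y*np.sin(t)] for x,y in poly])
        im=np.zeros((480,640),np.uint8);cv2.fillPoly(im,[np.round(w2px(c,q)*16).astype(np.int32)],1,shift=4)
        b=cv2.boundingRect(im);x,y,w,h=b[0]-15,b[1]-15,b[2]+30,b[3]+30
        A=im[y:y+h,x:x+w]>0;B=m[y:y+h,x:x+w];print(n,t,"IoU",round((A&B).sum()/(A|B).sum(),3))
delta([0,0,0])
sign_off()
E
```

```text
top 0 IoU 0.855
top 0.2 IoU 0.833
top 0.4 IoU 0.8
side 0 IoU 0.618
side 0.2 IoU 0.48
side 0.4 IoU 0.334
t 8.55 pos [ 359.1 -506.7  229.4] yaw_y -55.24 F [ 0.4 -0.1  0.5] open 55.0
shift cm [ -0.62 -62.09  22.94] roll None
the job is handed in; nothing more can be done
```

I flipped the mirrored stop (stop_c, the right one in the top view) and handed the job in at about 8.6 s. I gripped its bar by both ends, swung it over the top on its hinge, set it down level on the other side and let go.

- **Final pictures:** all three stops lie down as a true L. The other two look unchanged, and the gripper is well clear of everything.
- **Forces:** the wrist readings at the end of each move stayed below about 10 N, and were near zero after release.
- **Flatness check:** of the tilts I compared (0, 0.2 and 0.4 rad), lying flat matched best in both cameras. The overlap was 0.86 from the top but only 0.62 from the side. I put the low side value down to the 2 mm calibration error and shaded side faces, but did not test that.

I did not measure whether the stop was still moving at hand-in. It had been released almost 2 s before.

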